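# Pop open the parts case at the library's building workshop

### The job

Press the orange release tab of the green-lidded parts case so that its lid springs up, then push that lid fully open, so that it rests leaning back against its stop by itself. Do it gently with the fingertips: do not grip or lift anything or shove the case along the table. Leave the yellow-lidded case shut and the other things where they are.

Things in the scene. Friction and masses are not known exactly. Their poses are not given: they have to be found in the camera images.
- case_green: Green-lidded small-parts case (the one to open): white shell on a foot plate 178 x 150 mm, about 0.9 kg, standing loose on the table; foot plate from x = -108 to +70 mm, compartment box from x = -45 to +55 mm (150 mm wide, 55 mm high). Origin on its underside; its z is up, its -x points to the front, where the orange release tab is; the lid's hinge runs along its y on the far (+x) side.
- lid_green (a joint): Opening angle of the green lid (rad): 0 shut and latched, about 0.95 where its spring holds it once released, 1.95 fully open against its stop, leaning back past upright. Damped hinge (0.03 N m s/rad). Let go between 0.95 and upright it sinks back to 0.95; past upright it sinks slowly open by itself (2 s or more).
- lid_green_edge (a point): Tip of the tongue (30 mm wide, 8 mm long) in the middle of the green lid's front edge, mid thickness, 110 mm from the hinge axis; moves with the lid. 58 mm above the table when shut; once sprung up, about 148 mm above the table and 64 mm in front of the hinge. The lid itself: 102 x 150 x 6 mm, 0.12 kg.
- lid_green_hinge (a point): Middle of the green lid's hinge axis, 58 mm above the table, at x = +55 mm of the case; its axes are the case's.
- tab_green_pad (a point): Press point on top of the orange release tab of the green-lidded case, 52 mm above the table, 88 mm in front (-x) of the case's origin. The tab is a pad 44 mm wide and 44 mm long (from x = -106 to -62 mm), with a hook behind it (top 66 mm above the table, at x = -62 to -51 mm) that holds the lid's tongue.
- tab_green (a joint): Angle of the green-lidded case's release tab (rad): 0 up (latched), grows as the pad is pressed down, stop at 0.35 (press point 10 mm down, about 5 N). The lid is let go from about 0.17 (press point 5 mm down, about 3 N). It springs back up when released.
- case_yellow: Yellow-lidded small-parts case (to be left shut): white shell on a foot plate 178 x 150 mm, about 0.9 kg, standing loose on the table; foot plate from x = -108 to +70 mm, compartment box from x = -45 to +55 mm (150 mm wide, 55 mm high). Origin on its underside; its z is up, its -x points to the front, where the orange release tab is; the lid's hinge runs along its y on the far (+x) side.
- lid_yellow (a joint): Opening angle of the yellow lid (rad): 0 shut and latched, about 0.95 where its spring holds it once released, 1.95 fully open against its stop, leaning back past upright. Damped hinge (0.03 N m s/rad). Let go between 0.95 and upright it sinks back to 0.95; past upright it sinks slowly open by itself (2 s or more).
- lid_yellow_edge (a point): Tip of the tongue (30 mm wide, 8 mm long) in the middle of the yellow lid's front edge, mid thickness, 110 mm from the hinge axis; moves with the lid. 58 mm above the table when shut; once sprung up, about 148 mm above the table and 64 mm in front of the hinge. The lid itself: 102 x 150 x 6 mm, 0.12 kg.
- lid_yellow_hinge (a point): Middle of the yellow lid's hinge axis, 58 mm above the table, at x = +55 mm of the case; its axes are the case's.
- tab_yellow_pad (a point): Press point on top of the orange release tab of the yellow-lidded case, 52 mm above the table, 88 mm in front (-x) of the case's origin. The tab is a pad 44 mm wide and 44 mm long (from x = -106 to -62 mm), with a hook behind it (top 66 mm above the table, at x = -62 to -51 mm) that holds the lid's tongue.
- tab_yellow (a joint): Angle of the yellow-lidded case's release tab (rad): 0 up (latched), grows as the pad is pressed down, stop at 0.35 (press point 10 mm down, about 5 N). The lid is let go from about 0.17 (press point 5 mm down, about 3 N). It springs back up when released.
- beaker: Blue plastic cup, 66 mm across, 85 mm high, loose. Origin: centre of its underside. To be left alone.
- wheel: Toy-vehicle wheel, black rubber with white hub, lying flat, 60 mm across, 24 mm high, loose. Origin: centre of its underside. To be left alone.
- motor: Grey motor block, 56 x 40 x 36 mm with a short steel shaft (14 mm across) on top (46 mm high in all), loose. Origin: centre of its underside. To be left alone.
Mind the look-alikes: they are no part of the job. What is shaped like the case_green but pink or purple is not meant.

How it is judged:
By the outcome, as a careful person would: the job done as asked, in the order asked, and still so for the second after the job is handed in, with the robot touching nothing.
It also fails if it takes over 48 s, if anything falls off the work surface, if the arm or the gripper's body presses on something with over 40 N, if the wrist force passes 120 N, or if a joint passes its speed limit or range.

### The arm

A 7-joint arm with a two-finger parallel gripper is mounted at the origin on the work surface. World frame = base frame: x ahead of the robot, y to its left, z up, the work surface at z = 0. Lengths are in m, angles in rad, forces in N, time in s.
With the tool pointing down it reaches from about 0.4 to 0.9 m from the base axis. Payload 5.6 kg.
Tool frame: the origin (TCP) lies midway between the tips of the shut fingers; the grasp point (between the pads) lies 19 mm behind it; y points along the fingers, z is the direction in which the jaws open and shut, and the axes are right-handed (so a half turn about y gives the same grasp; the last joint's range is limited). The gripper opens to 92 mm and grips with 3 to 60 N. Pads are 20 mm wide; open, the fingers measure 128 mm over their backs; the gripper's body (75 mm by 189 mm) begins 69 mm behind the grasp point.
Start: joints at [1.234, 0.468, -0.012, 1.603, 0.006, 1.071, -0.056], TCP at [0.188, -0.622, 0.186] pointing down, gripper open.
Joint ranges: [-2.53, 2.53], [-0.31, 2.02], [-1.57, 1.55], [0.28, 2.44], [-1.29, 4.43], [0.15, 1.84], [-2.92, 2.92]. Speed limits (rad/s): [2.57, 2.57, 3.14, 3.14, 3.14, 3.14, 3.14].

### API

Orientations are given as a 3x3 rotation matrix whose columns are the frame's x, y, z axes.
In Python, from station import env, effector, solver, viewer, workorder, search_frame, tip_of gives the robot as it stands. Calls block until the motion is done:
- env.reach(position, orientation): joint-space move of the TCP to a pose.
- env.movel(position, frame=None, rate=0.15): straight line of the TCP; frame=None keeps the orientation; rate is the mean speed in m/s.
- env.goto_joints(angles): joint-space move.
- effector.release() and effector.grasp(squeeze=None): open the fingers fully, or close them until they stop; squeeze is the grip in N (None keeps the last).
- env.pause(seconds).
- solver.inverse_kinematics(position, orientation): joint angles nearest the present ones, or None.
- env.sense(): the state.
- viewer.read_camera(name): name is "scene" or "side" or "wrist"; returns (picture, depth): 420x560x3 uint8, red, green, blue; 420x560 float32, m along the optical axis (not along the pixel's ray), 0 where there is no reading.
- viewer.camera_info(name): a dict with "intrinsics" (3x3 intrinsics, pixels), "eye" and "rotation" of the camera in the world; the wrist camera has in their place "T_tool_cam" (4x4, takes a point from camera to tool coordinates, whose origin is the TCP and whose axes are the tool frame's). Camera axes: x right, y up, looking along -z (the intrinsics and any distortion apply to the point x, -y, -z); pixel columns grow to the right and rows downward; lengths in m; the calibration is good to about 2 mm. A picture is of the moment at which its call begins: read the wrist's pose just before it. camera_info takes no time and is no camera call.
A pose or a line that the arm cannot do raises env.PlanningError and nothing moves.
- workorder.finish_job(): hands the job in, once; it reports no verdict.
Trained networks look in the newest picture that a camera, given by its name, has taken for a name from the list of things; names that differ only in an ending like _2 or _b are one class to them, and where a whole thing is asked for, a point or a joint stands for the part that bears it (a point fixed in the world has none). Each returns a list of dicts, best first, with "score" (0 to 1); they miss things now and then, are a little off and sometimes report something else, mostly with a low value. They report only what shows in the picture. A call takes as long as a camera call. They do not tell look-alikes from the thing itself.
- search_frame(camera, name): "at" ([x, y, z] in m, in world coordinates, good to about 4 mm: the middle of the surface that is visible of it).
- tip_of(camera, name): "at" ([x, y, z] in m, in world coordinates, good to about 4 mm: a listed point, or the origin of a listed thing).
The state is a dict: "t": time; "joint_positions": joint angles; "joint_velocities": joint speeds; "tau": joint torques, N m; "ee_pos": TCP position; "tcp_rot": TCP orientation; "wrist_force": force on the tool from outside, world axes, zero at the start; "moment": the same for the moment, N m; "gripper_width": finger opening in m.
Only numpy, scipy, OpenCV 4.12 (cv2) and the standard library are available. Lean on these libraries where they do the work, as an engineer would, in place of code of your own. Each camera call takes 0.05 s, during which the arm holds its last target.

## Working session

There is one attempt and no reset: what is moved stays moved. The work goes in short steps, each a Python script; the robot and the scene stay as the last script left them, time stands still between calls to the robot, and variables do not carry over. Pictures are saved under pics/ and viewed, and the job is handed in when it is done.

```bash
mkdir -p pics; ls; python3 - <<'E'
from station import env, effector, solver, viewer, workorder, search_frame, tip_of
import cv2, numpy as np
s=env.sense(); print(s['t'],s['ee_pos'],s['tcp_rot'],s['gripper_width'])
for c in ['scene','side']:
    im,d=viewer.read_camera(c); cv2.imwrite(f'pics/{c}0.png',im[:,:,::-1]); np.save(f'pics/{c}0.npy',d)
    i=viewer.camera_info(c); print(c,i)
    for n in ['case_green','case_yellow','tab_green_pad','lid_green_hinge','lid_green_edge','beaker','wheel','motor']:
        try:
            print(n,[(np.round(r['at'],3).tolist(),round(r['score'],2)) for r in tip_of(c,n)])
        except Exception as e: print(n,e)
print(env.sense()['t'])
E
```

```text
pics
0.0 [ 0.18796197 -0.62156631  0.18542173] [[-9.57160091e-01 -6.79646048e-04  2.89558452e-01]
 [-2.89559203e-01  1.67777068e-03 -9.57158635e-01]
 [ 1.64716403e-04 -9.99998362e-01 -1.80269290e-03]] 0.09185514313934988
scene {'intrinsics': array([[406.55842732,   0.        , 285.4359178 ],
       [  0.        , 406.55842732, 205.39437942],
       [  0.        ,   0.        ,   1.        ]]), 'eye': array([ 1.06081454, -0.62695627,  0.61870118]), 'rotation': array([[ 0.73380811, -0.35161949,  0.58128255],
       [ 0.67902691,  0.40627938, -0.61144053],
       [-0.02116871,  0.84338651,  0.5368902 ]])}
case_green [([0.538, 0.191, -0.003], 0.88), ([0.465, 0.431, -0.001], 0.86), ([0.31, -0.192, -0.0], 0.81)]
case_yellow [([0.603, -0.191, -0.001], 0.6)]
tab_green_pad [([0.313, -0.278, 0.054], 0.79), ([0.452, 0.189, 0.051], 0.68), ([0.16, 0.22, 0.054], 0.51), ([0.381, 0.451, 0.05], 0.4)]
lid_green_hinge [([0.296, -0.138, 0.058], 0.96), ([0.275, 0.31, 0.054], 0.89), ([0.592, 0.201, 0.058], 0.84), ([0.516, 0.426, 0.059], 0.58), ([0.519, -0.177, 0.052], 0.32), ([0.484, 0.19, 0.063], 0.18)]

[... 687 characters left out ...]
1,  0.53658275]])}
case_green [([0.54, 0.196, 0.002], 0.93), ([0.655, -0.193, 0.058], 0.73), ([0.227, 0.281, 0.005], 0.7), ([0.304, -0.187, 0.004], 0.66)]
case_yellow [([0.6, -0.185, 0.002], 0.85)]
tab_green_pad [([0.377, 0.452, 0.054], 0.84), ([0.453, 0.19, 0.054], 0.62), ([0.159, 0.22, 0.055], 0.61), ([0.313, -0.28, 0.053], 0.53)]
lid_green_hinge [([0.298, -0.133, 0.066], 0.76), ([0.272, 0.313, 0.058], 0.66), ([0.594, 0.2, 0.055], 0.62)]
lid_green_edge [([0.312, -0.244, 0.063], 0.93), ([0.485, 0.193, 0.061], 0.77), ([0.407, 0.44, 0.061], 0.76)]
beaker [([0.591, -0.425, -0.0], 0.88)]
wheel [([0.444, -0.008, 0.0], 0.94)]
motor [([0.638, 0.419, 0.002], 0.94), ([0.484, 0.193, 0.06], 0.18)]
0.9
```

View pics/scene0.png

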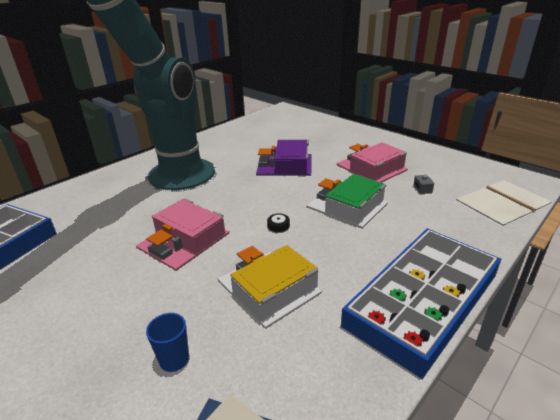

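View pics/side0.png

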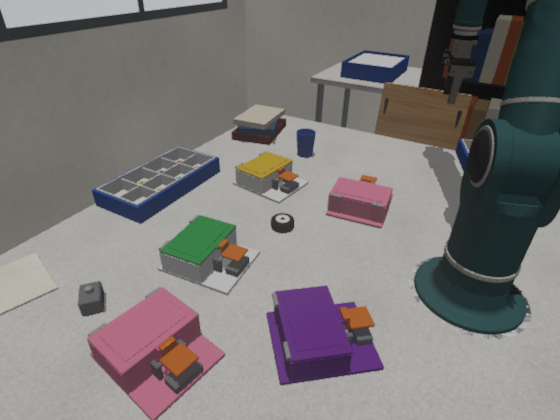

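The green case is at about (355,195) in the scene view and (205,250) in the side view. The pink and purple look-alikes and the yellow case are clearly separate. Next I refine the pose from the lid's colour and depth.

```bash
cat > h.py <<'E'
import cv2, numpy as np
from station import env, effector, solver, viewer, workorder, search_frame, tip_of
def cloud(im,d,i):
    K=i['intrinsics']; v,u=np.mgrid[:d.shape[0],:d.shape[1]]
    P=np.stack([(u-K[0,2])/K[0,0]*d,-(v-K[1,2])/K[1,1]*d,-d],-1)
    return P@i['rotation'].T+i['eye']
def green(im): 
    h=cv2.cvtColor(im,cv2.COLOR_RGB2HSV); return (abs(h[...,0].astype(int)-62)<14)&(h[...,1]>130)&(h[...,2]>40)
E
python3 - <<'E'
from h import *
for c in ['scene','side']:
    im=cv2.imread(f'pics/{c}0.png')[:,:,::-1].copy(); d=np.load(f'pics/{c}0.npy')
    P=cloud(im,d,viewer.camera_info(c)); m=green(im)&(d>0)
    n,l,st,_=cv2.connectedComponentsWithStats(m.astype(np.uint8)); k=1+st[1:,4].argmax(); q=P[l==k]
    q=q[q[:,2]>.052]
    r=cv2.minAreaRect((q[:,:2]*1000).astype(np.float32)); print(c,st[k],len(q),r,np.median(q[:,2]))
E
```

```text
scene [ 326  174   57   34 1021] 1020 ((540.6429443359375, 192.70150756835938), (106.71849060058594, 148.70108032226562), 4.344971179962158) 0.060672294103316426
side [ 161  216   74   48 1781] 1781 ((541.8428344726562, 196.353271484375), (100.2153549194336, 149.78990173339844), 6.527126789093018) 0.06269039833979229
```

```bash
cat >> h.py <<'E'
O=np.array([.5385,.194]); Y=.087; c_,s_=np.cos(Y),np.sin(Y)
R=np.array([[-c_,0,s_],[-s_,0,-c_],[0,-1,0]])
def W(x,y,z): return np.array([O[0]+c_*x-s_*y,O[1]+s_*x+c_*y,z])
def st(tag=''):
    s=env.sense(); print(tag,round(s['t'],2),np.round(s['ee_pos'],4),np.round(s['wrist_force'],2),round(s['gripper_width'],4)); return s
E
python3 - <<'E'
from h import *
effector.grasp(5); st('grip')
p=env.sense()['ee_pos']; env.movel([p[0],p[1],.26],rate=.25); st()
env.reach(W(-.09,0,.2),R); st('above')
env.movel(W(-.09,0,.075),rate=.15); s=st('near')
im,d=viewer.read_camera('side'); cv2.imwrite('pics/side1.png',im[:,:,::-1])
im,d=viewer.read_camera('scene'); cv2.imwrite('pics/scene1.png',im[:,:,::-1])
E
```

```text
grip 2.24 [ 0.1882 -0.6222  0.1864] [ 0.22  0.09 -0.59] 0.0005
 2.68 [ 0.1883 -0.6225  0.2611] [-0.26  1.3   0.45] 0.0007
above 5.67 [0.4492 0.1855 0.1999] [-0.18 -0.56 -0.3 ] 0.0003
near 6.66 [0.4494 0.1866 0.0757] [-0.63  0.01 -0.41] 0.0008
```

View pics/side1.png

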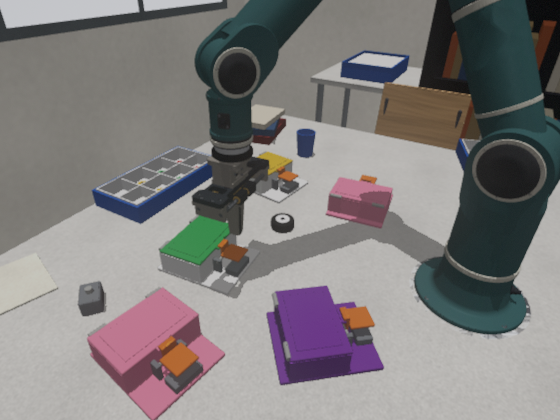

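View pics/scene1.png

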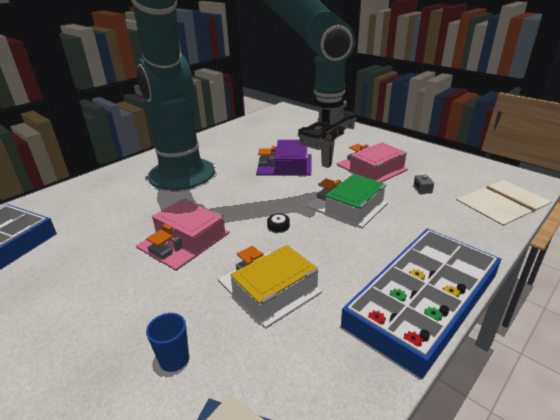

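The fingertip is above the tab: side (237,230) over the pad at (233,253), and scene (327,165) over the pad at (329,186). I'll press in small steps and watch the force.

```bash
python3 - <<'E'
from h import *
env.movel(W(-.09,0,.056),rate=.08); env.pause(.15); b=st('pre')['wrist_force'][2]
for z in [.052,.050,.048,.0465,.045,.0435,.042]:
    env.movel(W(-.09,0,z),rate=.03); env.pause(.1); s=st(z); f=s['wrist_force'][2]-b
    if f>4.6: break
im,d=viewer.read_camera('scene'); cv2.imwrite('pics/scene2.png',im[:,:,::-1])
m=green(im)&(d>0); P=cloud(im,d,viewer.camera_info('scene'))[m]; P=P[abs(P[:,1]-.19)<.12]; print(len(P),np.percentile(P[:,2],[2,50,98]))
E
```

```text
pre 7.3 [0.4489 0.1864 0.0561] [0.37 0.63 0.32] 0.0008
0.052 7.68 [0.4488 0.1862 0.052 ] [-0.64  0.21  0.63] 0.0007
0.05 8.03 [0.4488 0.1862 0.05  ] [ 0.13  1.   -0.22] 0.0006
0.048 8.38 [0.4488 0.1862 0.048 ] [ 0.09  0.19 -0.33] 0.0002
0.0465 8.73 [0.4488 0.1862 0.0465] [ 0.72 -0.18  0.1 ] 0.0007
0.045 9.08 [0.4488 0.1862 0.045 ] [-0.41 -0.05  0.43] 0.0009
0.0435 9.43 [0.4488 0.1862 0.0435] [-0.34 -0.09  0.86] 0.0008
0.042 9.78 [0.4488 0.1862 0.042 ] [-0.29 -0.42 -0.15] 0.0005
1021 [0.05813053 0.06067503 0.06290292]
```

View pics/scene2.png

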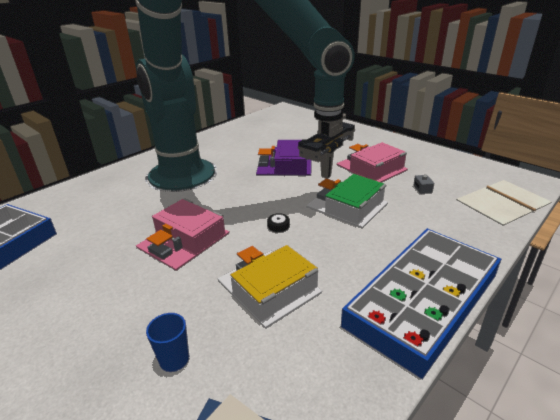

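```bash
python3 - <<'E'
from h import *
p=env.sense()['ee_pos']
ims=[]
for c in ['scene','side']:
    i=viewer.camera_info(c); im,d=viewer.read_camera(c); np.save(f'pics/{c}3.npy',d)
    def pr(P):
        q=i['rotation'].T@(P-i['eye']); K=i['intrinsics']; return K[0,0]*q[0]/-q[2]+K[0,2], K[1,1]*-q[1]/-q[2]+K[1,2]
    u=pr(p); v=pr(W(-.088,0,.052)); print(c,u,v)
    x,y=int(u[0]),int(u[1]); a,b=x-45,y-45
    z=cv2.resize(im[b:b+80,a:a+90][:,:,::-1],None,fx=4.4,fy=4.4,interpolation=0)
    cv2.circle(z,(int((u[0]-a)*4.4),int((u[1]-b)*4.4)),4,(255,255,0),1); cv2.circle(z,(int((v[0]-a)*4.4),int((v[1]-b)*4.4)),4,(255,0,255),1)
    ims.append(z)
    P=cloud(im,d,i); h=cv2.cvtColor(im,cv2.COLOR_RGB2HSV); m=(h[...,0]<14)&(h[...,1]>180)&(d>0)&(np.hypot(P[...,0]-.45,P[...,1]-.19)<.05)
    print(m.sum(),P[m].min(0),P[m].max(0),np.median(P[m],0))
cv2.imwrite('pics/crop3.png',np.hstack(ims))
E
```

```text
scene (np.float64(325.7582137757435), np.float64(184.70184982279483)) (np.float64(326.45546782565964), np.float64(181.84581669050294))
69 [0.43500689 0.16472583 0.04785951] [0.49009259 0.20557473 0.06719924] [0.45608164 0.18188928 0.05038561]
side (np.float64(237.14789628612252), np.float64(255.78081939333617)) (np.float64(236.15833365693678), np.float64(251.90846496556603))
12 [0.47996997 0.18200426 0.06474135] [0.48623763 0.19991538 0.06803788] [0.48460839 0.19104588 0.06612613]
```

View pics/crop3.png

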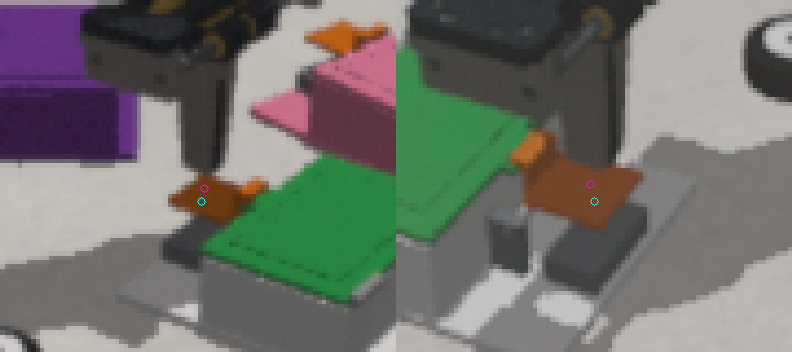

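```bash
python3 - <<'E'
from h import *
for c,(u,lo,hi) in {'scene':(326,165,186),'side':(238,235,258)}.items():
    i=viewer.camera_info(c); d=np.load(f'pics/{c}3.npy'); P=cloud(None,d,i)
    for v in range(lo,hi,2): print(c,v,np.round(P[v,u],3))
E
```

```text
scene 165 [0.461 0.168 0.116]
scene 167 [0.459 0.171 0.108]
scene 169 [0.458 0.173 0.101]
scene 171 [0.458 0.173 0.095]
scene 173 [0.459 0.172 0.089]
scene 175 [0.459 0.172 0.083]
scene 177 [0.458 0.174 0.075]
scene 179 [0.435 0.205 0.048]
scene 181 [0.448 0.188 0.053]
scene 183 [0.454 0.18  0.052]
scene 185 [0.459 0.174 0.05 ]
side 235 [0.438 0.194 0.107]
side 237 [0.438 0.195 0.103]
side 239 [0.438 0.194 0.097]
side 241 [0.437 0.196 0.093]
side 243 [0.438 0.195 0.087]
side 245 [0.438 0.196 0.083]
side 247 [0.438 0.196 0.078]
side 249 [0.453 0.177 0.052]
side 251 [0.448 0.183 0.053]
side 253 [0.445 0.188 0.052]
side 255 [0.442 0.192 0.052]
side 257 [0.438 0.198 0.052]
```

The depth shows the fingertips really end about 25–30 mm above the reported TCP (around z 0.07), with the horizontal position correct. So the pad hasn't been touched yet, and I'll keep going down under force guard.

```bash
cat >> h.py <<'E'
def F(n=4):
    a=[]
    for _ in range(n): a.append(env.sense()['wrist_force']); env.pause(.02)
    return np.mean(a,0)
E
python3 - <<'E'
from h import *
b=F(); z=.042
print(b)
while z>.002:
    z-=.002
    env.movel(W(-.09,0,z),rate=.03); f=F()-b; print(round(z,4),np.round(f,2))
    if f[2]>2.2: break
st()
im,d=viewer.read_camera('scene'); cv2.imwrite('pics/scene4.png',im[:,:,::-1])
m=green(im)&(d>0); P=cloud(im,d,viewer.camera_info('scene'))[m]; P=P[abs(P[:,1]-.19)<.12]; print(len(P),np.percentile(P[:,2],[2,50,98]))
E
```

```text
[ 0.28174757  0.10857286 -0.15043355]
0.04 [-0.48 -0.43  0.3 ]
0.038 [-0.31 -0.71  0.34]
0.036 [-0.3  -0.69 -0.07]
0.034 [-0.02 -0.26  0.1 ]
0.032 [-0.38 -0.04 -0.31]
0.03 [-0.66  0.12 -0.02]
0.028 [ 0.03  0.75 -0.29]
0.026 [-0.52 -0.07  0.26]
0.024 [0.05 0.22 1.12]
0.022 [-2.72  0.04  3.63]
 13.17 [0.4484 0.1862 0.022 ] [-3.26 -0.19  4.11] 0.0007
1026 [0.0583981  0.06084948 0.06317208]
```

View pics/scene4.png

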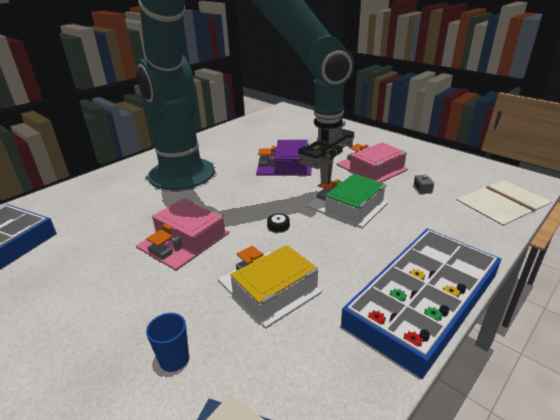

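```bash
cat >> h.py <<'E'
def crops(fn,p=None,hw=50,k=4):
    p=W(-.06,0,.07) if p is None else p; o=[]
    for c in ['scene','side']:
        i=viewer.camera_info(c); im,d=viewer.read_camera(c)
        q=i['rotation'].T@(p-i['eye']); K=i['intrinsics']; u=int(K[0,0]*q[0]/-q[2]+K[0,2]); v=int(K[1,1]*-q[1]/-q[2]+K[1,2])
        o.append(cv2.resize(im[v-hw:v+hw,u-hw:u+hw][:,:,::-1],None,fx=k,fy=k,interpolation=cv2.INTER_CUBIC))
        np.save(f'pics/{c}_last.npy',d); cv2.imwrite(f'pics/{c}_last.png',im[:,:,::-1])
    cv2.imwrite(fn,np.hstack(o))
E
python3 -c "
from h import *
crops('pics/crop5.png'); st()"
```

```text
13.32 [0.4484 0.1863 0.022 ] [-3.57  0.39  4.43] 0.0006
```

View pics/crop5.png

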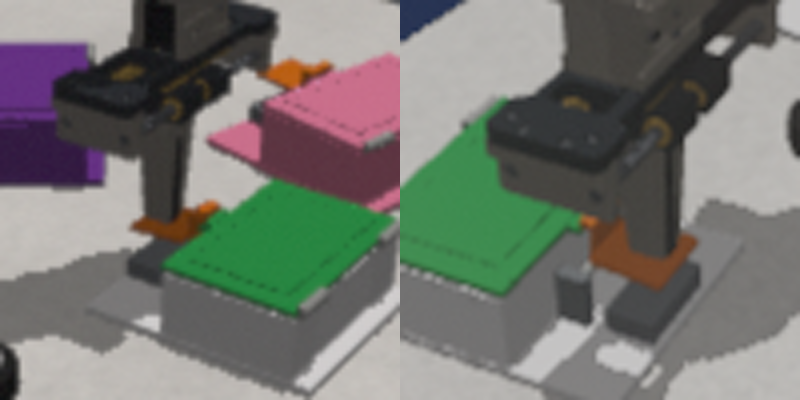

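The fingertip is on the pad (scene crop (165,220), side crop (650,255)). The tab pivots low and behind the pad, so the pad moves forward as it sinks. I'll follow that arc to keep sideways force off the case.

```bash
python3 - <<'E'
from h import *
b=np.array([0,0,0.])
for x,z in [(-.092,.022),(-.093,.0205),(-.0942,.019),(-.0953,.0175),(-.096,.0165)]:
    env.movel(W(x,0,z),rate=.03); f=F(); print(x,z,np.round(f,2))
    im,d=viewer.read_camera('scene'); P=cloud(im,d,viewer.camera_info('scene'))[green(im)&(d>0)]; P=P[abs(P[:,1]-.19)<.12]; h=np.percentile(P[:,2],98); print(h)
    if h>.08 or f[2]>7: break
st(); crops('pics/crop6.png')
E
```

```text
-0.092 0.022 [-0.06  0.66  1.84]
0.06325056324664169
-0.093 0.0205 [0.7  0.82 2.18]
0.06330470741004889
-0.0942 0.019 [1.38 0.26 2.96]
0.09790053539374109
 14.42 [0.4447 0.1858 0.019 ] [0.94 1.18 3.21] 0.0007
```

View pics/crop6.png

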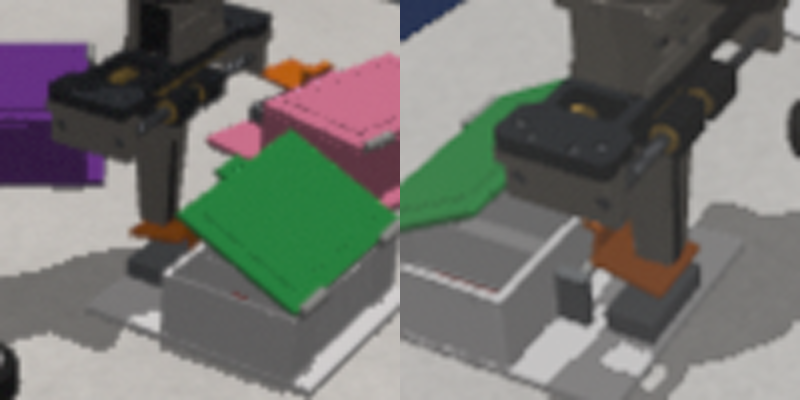

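The lid has sprung up. I'll retract, check where it settled, then push the tongue back with the finger. The real tip is about 27 mm above the reported TCP.

```bash
python3 - <<'E'
from h import *
env.movel(W(-.095,0,.04),rate=.08)
env.movel(W(-.095,0,.105),rate=.15); st(); print(F())
for c in ['scene','side']:
    im,d=viewer.read_camera(c)
    for n in ['lid_green_edge','lid_green_hinge','case_green']: print(n,[(np.round(r['at'],3).tolist(),round(r['score'],2)) for r in tip_of(c,n) if abs(r['at'][1]-.19)<.06 and r['at'][0]>.4])
crops('pics/crop7.png'); st()
E
```

```text
15.52 [0.4436 0.1851 0.1045] [ 1.21 -0.12 -0.52] 0.0005
[ 0.05337339 -0.55523082 -0.40865589]
lid_green_edge [([0.525, 0.193, 0.148], 0.62)]
lid_green_hinge [([0.592, 0.201, 0.058], 0.7)]
case_green [([0.537, 0.196, -0.006], 0.82)]
lid_green_edge [([0.529, 0.194, 0.146], 0.8)]
lid_green_hinge [([0.597, 0.203, 0.057], 0.95)]
case_green [([0.54, 0.195, 0.004], 0.96)]
 16.08 [0.4438 0.1858 0.1049] [ 0.16 -0.48 -0.84] 0.0006
```

View pics/crop7.png

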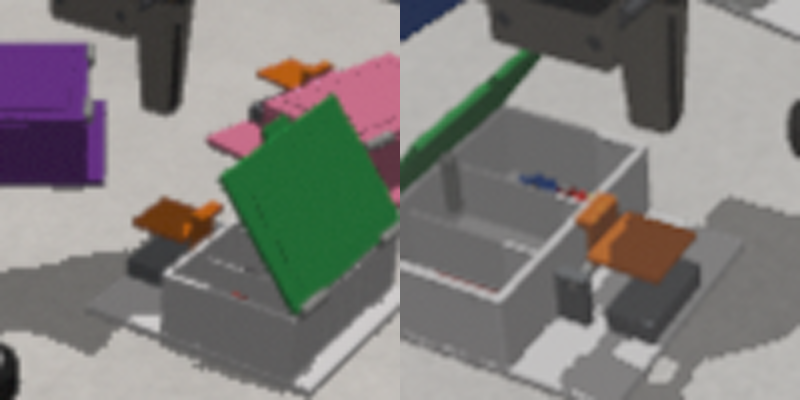

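The lid is resting at about 0.95 rad (edge z 0.147), the tab is back up and the case hasn't moved. Now the push.

```bash
python3 - <<'E'
from h import *
b=F()
env.movel(W(-.035,0,.104),rate=.12); print(np.round(F(2)-b,2))
for x in [-.015,.0,.015,.03,.04]:
    env.movel(W(x,0,.104),rate=.06); f=F(3)-b; print(x,np.round(f,2))
    if np.linalg.norm(f)>5: print('STOP');break
st(); crops('pics/crop8.png',W(.03,0,.12))
E
```

```text
[-1.08  0.04  0.37]
-0.015 [-0.17 -0.51 -0.13]
0.0 [-0.44  0.66 -0.28]
0.015 [-0.66  0.36 -0.37]
0.03 [-1.02  0.05 -0.15]
0.04 [-0.53  0.64  0.06]
 19.08 [0.5784 0.1975 0.1039] [0.72 0.28 0.75] 0.0007
```

View pics/crop8.png

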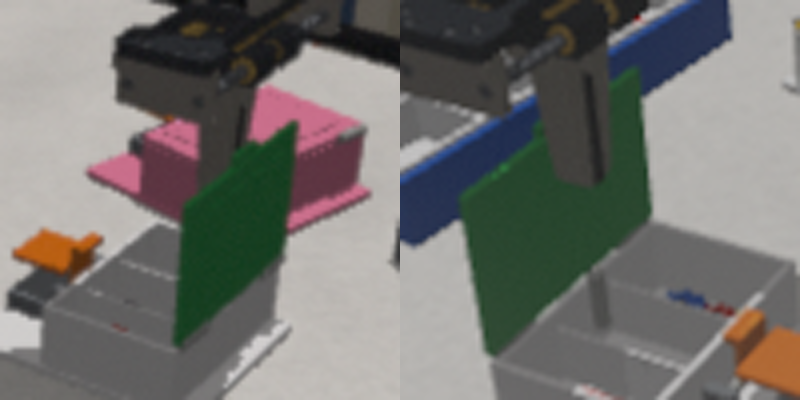

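The lid is now about upright, with the finger inside and the gripper body clear above its edge. I'll push it further and let it sink.

```bash
python3 - <<'E'
from h import *
b=F()
for x in [.05,.058,.064,.068,.071]:
    env.movel(W(x,0,.104),rate=.05); f=F(3)-b; print(x,np.round(f,2))
    if np.linalg.norm(f[:2])>3: print('STOP');break
env.pause(1.5); print(F()-b)
crops('pics/crop9.png',W(.03,0,.12)); st()
E
```

```text
0.05 [ 0.27  0.67 -0.51]
0.058 [-0.42 -0.01 -0.5 ]
0.064 [-0.42  0.22 -0.15]
0.068 [-0.44  0.09 -0.04]
0.071 [-0.13  0.09 -0.41]
[-0.04691142  0.15051314 -0.30520203]
 22.59 [0.6092 0.2001 0.104 ] [ 0.02  0.9  -0.55] 0.0007
```

View pics/crop9.png

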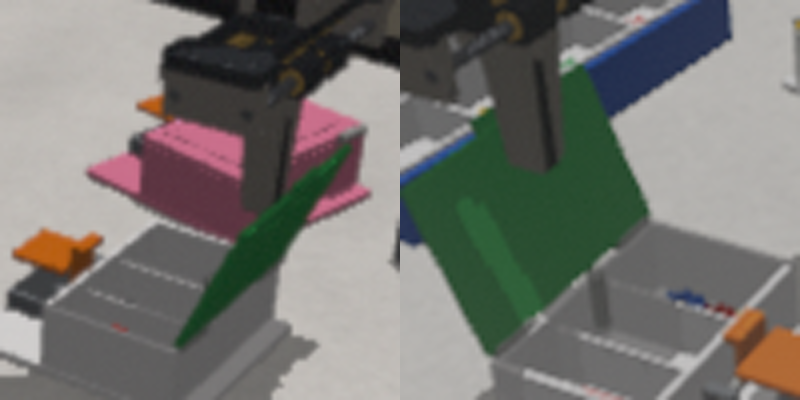

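The lid leans back past the finger. I'll back the tool off in −x, raise it, and measure the lid angle.

```bash
python3 - <<'E'
from h import *
env.movel(W(.0,0,.11),rate=.15)
env.movel(W(-.06,0,.26),rate=.2); env.pause(1.5); st()
for c in ['scene','side']:
    im,d=viewer.read_camera(c); cv2.imwrite(f'pics/{c}10.png',im[:,:,::-1])
    P=cloud(im,d,viewer.camera_info(c)); q=P[green(im)&(d>0)]; q=q[(abs(q[:,1]-.2)<.12)&(abs(q[:,0]-.6)<.1)&(q[:,2]>.07)]
    q=q-q.mean(0); n=np.linalg.svd(q,full_matrices=False)[2][2]; n*=np.sign(n[2])
    a=n@[c_,s_,0]; print(c,len(q),'lid angle',np.arctan2(abs(n[2]),-a if 0 else abs(a)),n)
    for k in ['lid_green_edge','lid_green_hinge','case_green','tab_green_pad','case_yellow','wheel','motor','beaker']: print(k,[(np.round(r['at'],3).tolist(),round(r['score'],2)) for r in tip_of(c,k) if r['score']>.3])
E
```

```text
25.68 [0.4787 0.1888 0.26  ] [-0.11 -0.67  0.59] 0.0004
scene 364 lid angle 0.35607754382650564 [-0.93441655 -0.07315593  0.34858847]
lid_green_edge [([0.632, 0.207, 0.162], 0.97), ([0.186, 0.242, 0.059], 0.96), ([0.406, 0.442, 0.058], 0.86), ([0.308, -0.246, 0.057], 0.72), ([0.547, -0.18, 0.056], 0.68)]
lid_green_hinge [([0.592, 0.201, 0.058], 0.88), ([0.52, 0.429, 0.054], 0.79), ([0.295, -0.137, 0.059], 0.66), ([0.274, 0.31, 0.056], 0.65)]
case_green [([0.229, 0.277, 0.001], 0.97), ([0.537, 0.198, -0.002], 0.95), ([0.307, -0.187, -0.0], 0.85), ([0.462, 0.431, 0.004], 0.74)]
tab_green_pad [([0.315, -0.278, 0.052], 0.77), ([0.377, 0.45, 0.052], 0.58), ([0.451, 0.19, 0.053], 0.53), ([0.16, 0.219, 0.053], 0.42)]
case_yellow [([0.603, -0.188, -0.0], 0.62)]
wheel [([0.445, -0.006, -0.001], 0.69)]
motor [([0.64, 0.413, -0.003], 0.8), ([0.594, 0.202, 0.056], 0.63)]
beaker [([0.586, -0.43, -0.001], 0.82)]
side 1295 lid angle 0.38455842968882986 [-0.92343515 -0.08080918  0.37514984]
lid_green_edge [([0.635, 0.205, 0.161], 0.96), ([0.192, 0.239, 0.057], 0.96), ([0.312, -0.243, 0.06], 0.76), ([0.41, 0.438, 0.061], 0.55)]
lid_green_hinge [([0.595, 0.203, 0.056], 0.91), ([0.301, -0.135, 0.064], 0.8), ([0.518, 0.422, 0.058], 0.77), ([0.274, 0.309, 0.058], 0.69)]
case_green [([0.541, 0.196, 0.002], 0.93), ([0.463, 0.433, 0.002], 0.93), ([0.304, -0.192, 0.004], 0.92), ([0.227, 0.282, 0.006], 0.74)]
tab_green_pad [([0.453, 0.19, 0.052], 0.87), ([0.377, 0.449, 0.054], 0.8), ([0.16, 0.22, 0.052], 0.59), ([0.311, -0.279, 0.054], 0.51)]
case_yellow [([0.6, -0.185, 0.002], 0.97)]
wheel [([0.444, -0.01, -0.001], 0.68)]
motor [([0.639, 0.418, 0.003], 0.6)]
beaker [([0.589, -0.426, 0.0], 0.71)]
```

```bash
python3 -c "
import cv2,numpy as np
cv2.imwrite('pics/c10.png',np.hstack([cv2.resize(cv2.imread(f'pics/{c}10.png'),(400,300)) for c in ['scene','side']]))"
```

```text
(no output)
```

View pics/c10.png

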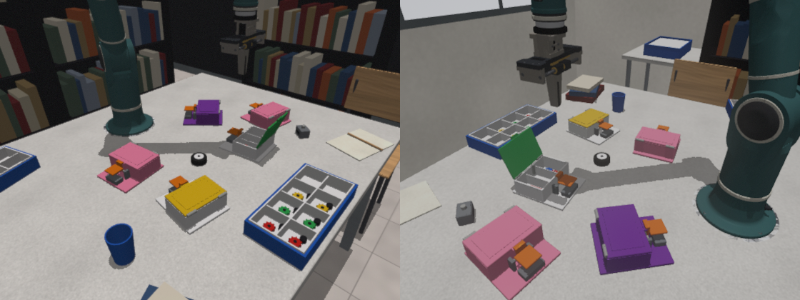

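The lid is at 1.93–1.955 rad, so it is against its stop. Nothing else has moved and the robot is clear.

```bash
python3 - <<'E'
from h import *
env.pause(.5); st(); print(workorder.finish_job())
E
```

```text
27.07 [0.4787 0.1888 0.26  ] [-0.14 -0.1  -0.54] 0.0005
the job is handed in; nothing more can be done
None
```

The green case is open, and I handed the job in at 27 s. I pressed its release tab with the shut fingertips until the lid sprang up. Then I pushed the lid past upright until it leaned back, and withdrew the arm.

**Last checks**
- **Lid:** with the robot clear, it stands by itself at about 1.93 rad (scene camera) and 1.955 rad (side camera). Its stop is at 1.95.
- **Case and surroundings:** the green case, yellow case, wheel, motor and beaker are within a few mm of where they were first measured, which is the cameras' accuracy. The yellow lid is still shut.
- **Forces:** about 3–4 N while pressing the tab and about 1 N while pushing the lid. For a moment early in the press the tab also took about 3.5 N sideways; I eased that off by following its arc, and the case did not move.

**One disagreement:** the real fingertips were about 27 mm higher than the reported tool position. My first press therefore stopped short of the tab without touching it. I confirmed this from the depth images and allowed for it afterwards.

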